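# Release a tray of tall tins on the gravity roller lanes, through the guard window

## Task

Let the waiting tray of tall tins down its roller lane: with your closed fingertips reach down through the window of the guard beside that lane, without touching the guard, press the release pad down and keep it down until the tray has rolled by itself against the end stop. Then let the lever spring back up and draw your hand out clear. Leave the tray of low tins held at its own stop, do not handle either tray, and do not disturb the things standing about.

Things in the scene. Friction and masses are not known exactly. Their poses are not given: they have to be found in the camera images.
- unit: fixed bench-top gravity roller unit: two lanes side by side, 520 mm long, aluminium rails. Origin on the bench at its middle; x along the lanes uphill (away from the robot), y left, z up. Lane centre lines at y = +95 mm (left) and -95 mm (right). Roller tops 75 mm above the bench at the middle, falling 4 degrees towards the robot; rails stand 26 mm above them.
- unit_mid (a point): point between the lanes at the unit's x = 0, 75 mm up. At this x a spring-raised stop blade stands 13 mm above the rollers of each lane; pressing that lane's release pad, in the guard on its outer side, sinks it. A freed tray then rolls by itself, in about 2 to 4 s, to the end stop plate at the low end near the robot (face at the unit's x = -239 mm).
- tray_tall: loose cardboard tray of six tall tins, 67 mm across, 108 mm high, 2 rows of 3: 212 mm (along the lane) x 142 mm, 111 mm high in all, about 2.6 kg. Origin: centre of its underside. Starts in either lane, against the raised stop blade, with its origin at the unit's x = +0.11; against the end stop it is at x = -0.13. This is the tray to let down.
- tray_low: loose cardboard tray of six low tins, 67 mm across, 52 mm high, 2 rows of 3: 212 mm (along the lane) x 142 mm, 55 mm high in all, about 1.4 kg. Origin: centre of its underside. Starts in either lane, against the raised stop blade, with its origin at the unit's x = +0.11; against the end stop it is at x = -0.13. This one stays where it is.
- pad_left (a point): middle of the top of the left release pad, 72 mm above the bench at rest: black ribbed rubber, 44 mm (along the lane) x 46 mm, on a spring lever. It lies inside the left guard under the window's centre, 30 mm below the guard's top face, 150 mm sideways from the middle of the left lane. The point moves with the lever.
- pad_right (a point): middle of the top of the right release pad, 72 mm above the bench at rest: black ribbed rubber, 44 mm (along the lane) x 46 mm, on a spring lever. It lies inside the right guard under the window's centre, 30 mm below the guard's top face, 150 mm sideways from the middle of the right lane. The point moves with the lever.
- lever_left (a joint): left stop lever, rad: 0 at rest (pad and blade up), 0.36 right down (pad 28 mm lower, 8 mm farther to the unit's +x). The pad sinks about 7 mm per 0.1 rad. The blade is below the rollers from 0.23 on; past 0.25 (18 mm) is pressed. A spring raises it when let go: about 3 N down on the pad to start, 6 to 9 N near the bottom; its rubber also drags the fingertip towards +x.
- lever_right (a joint): right stop lever, rad: 0 at rest (pad and blade up), 0.36 right down (pad 28 mm lower, 8 mm farther to the unit's +x). The pad sinks about 7 mm per 0.1 rad. The blade is below the rollers from 0.23 on; past 0.25 (18 mm) is pressed. A spring raises it when let go: about 3 N down on the pad to start, 6 to 9 N near the bottom; its rubber also drags the fingertip towards +x.
- guard_left: fixed grey sheet-metal hood over the left lever, along the outer (left) side of the left lane: 190 mm along the unit's x, 130 mm across, 102 mm high, sheet 3 mm. Its level top has one window, 84 mm along the unit's x by 80 mm across, open to the pad below. Origin on the bench under the window's centre; axes as the unit. Not to be touched.
- guard_right: fixed grey sheet-metal hood over the right lever, along the outer (right) side of the right lane: 190 mm along the unit's x, 130 mm across, 102 mm high, sheet 3 mm. Its level top has one window, 84 mm along the unit's x by 80 mm across, open to the pad below. Origin on the bench under the window's centre; axes as the unit. Not to be touched.
- loose_can: bystander: single tall tin, 67 mm across, 108 mm high, standing on the bench beyond the left guard. Origin: centre of its underside.
- jar: bystander: jar, 68 mm across, 95 mm high, standing on the bench beyond the right guard. Origin: centre of its underside.
- loose_tin: bystander: single low tin, 67 mm across, 52 mm high, on the bench at the robot's side of the right guard. Origin: centre of its underside.
- small_carton: bystander: carton 75 x 50 x 95 mm high, on the bench at the robot's side of the left guard. Origin: centre of its underside.

How it is judged (in metres and radians):
On the way, in this order (a step that is already met when the one before it is completed fails the run):
1. the release pad of the lane with the tall tins is pressed down (lever past 0.25 rad) (((y of tray_tall in the frame of unit above 0 m and value of joint lever_left above 0.25 rad) or (y of tray_tall in the frame of unit below 0 m and value of joint lever_right above 0.25 rad))), for 0.2 s.
2. the tray of tall tins reaches the end stop while the pad is still held down (x of tray_tall in the frame of unit below -0.122 m and ((y of tray_tall in the frame of unit above 0 m and value of joint lever_left above 0.2 rad) or (y of tray_tall in the frame of unit below 0 m and value of joint lever_right above 0.2 rad))), for 0.1 s.
At the end, for the whole second after the job is handed in: the tray of tall tins rests upright against the end stop of its lane (within about 8 mm), both levers are back up (within 0.04 rad), and the tray of low tins still stands behind its raised stop (x of tray_tall in the frame of unit below -0.122 m and linear speed of each of tray_tall, tray_low below 0.02 m/s and angle between tray_tall's own z axis and vertical below 0.12 rad and value of joint each of lever_left, lever_right below 0.04 rad and x of tray_low in the frame of unit above 0.098 m); the robot touches nothing.
It fails at once if the robot touches a guard (more than 0.5 N) (contact force between any of the fingers, the arm and guard_left above 0.5 N or contact force between any of the fingers, the arm and guard_right above 0.5 N).
It fails at once if the robot touches or pushes a tray (more than 0.5 N), or a tray is lifted off its lane (contact force between any of the fingers, the arm and tray_tall above 0.5 N or contact force between any of the fingers, the arm and tray_low above 0.5 N or z of any of tray_tall, tray_low in the frame of unit above 0.105 m).
It fails at once if the lever of the other lane is pressed (past 0.1 rad) ((y of tray_tall in the frame of unit above 0 m and value of joint lever_right above 0.1 rad) or (y of tray_tall in the frame of unit below 0 m and value of joint lever_left above 0.1 rad)).
It fails at once if the tray of low tins is moved more than 15 mm (distance of tray_low from where it was at the start of the episode above 0.015 m).
It fails at once if something standing about is moved more than 15 mm or tipped (distance of any of loose_can, jar, loose_tin, small_carton from where it was at the start of the episode above 0.015 m or angle between any of loose_can, jar, loose_tin, small_carton's own z axis and vertical above 0.3 rad).
It also fails if it takes over 40 s, if anything falls off the work surface, if the arm or the gripper's body presses on something with over 40 N, if the wrist force passes 120 N, or if a joint passes its speed limit or range.

## Robot

A 7-joint arm with a two-finger parallel gripper is mounted at the origin on the work surface. World frame = base frame: x ahead of the robot, y to its left, z up, the work surface at z = 0. Lengths are in mm, angles in rad, forces in N, time in s.
With the tool pointing down it reaches from about 400 to 875 mm from the base axis. Payload 4.4 kg.
Tool frame: the origin (TCP) lies midway between the tips of the shut fingers; the grasp point (between the pads) lies 19 mm behind it; z points along the fingers, y is the direction in which the jaws open and shut (so a half turn about z gives the same grasp; the last joint's range is limited). The gripper opens to 85 mm and grips with 20 to 120 N. Pads are 22 mm wide; open, the fingers measure 114 mm over their backs; the gripper's body (76 mm by 85 mm) begins 54 mm behind the grasp point. The pads swing forward as they close: fully open they stand 13 mm farther back than shut.
Start: joints at [-1.319, 0.628, 0.038, 1.517, -0.027, 0.996, -0.02], TCP at [203.087, 617.474, 231.313] pointing down, gripper open.
Joint ranges: [-3.06, 3.06], [-0.37, 2.12], [-1.25, 1.32], [0.18, 2.47], [-1.1, 4.24], [0.23, 1.98], [-2.94, 2.94]. Speed limits (rad/s): [2.57, 2.57, 3.14, 3.14, 3.14, 3.14, 3.14].

## Interface

Orientations are given as [roll, pitch, yaw] about the fixed x, y, z axes, in that order (R = Rz(yaw) Ry(pitch) Rx(roll)).
In Python, from cell import ctrl, vision gives the robot as it stands.
- The arm moves only by the tool play_rows, never from a script. Its arguments are lists of equal length, an entry for each row: "slide": the shift along the tool's x, y, z in mm, a list of three; "turn": the turn about the tool's z in rad; "fingers": the opening, from 0 (shut) to 1 (fully open). A call has 1 to 5 rows; each row is the pose to reach, as a shift and turn from the pose measured when the call began, along the tool's axes at that moment; what a row does not reach only later rows make up. A row lasts 1/8 s, in which the tool goes at most 62.5 mm and 10.7 degrees, less where a joint would pass 70% of its speed; a pose out of reach is approached as far as the arm can. A call with a gripper value outside its range is refused whole. The fingers move at their own pace and stop on an object; the grip force is fixed at half the most. Time passes only in rows, so rows that repeat a pose let the fingers close. It gives the time, the measured TCP pose, the force and the opening at its end, in the units of the state.
- ctrl.read_state(): the state, without advancing time (a new reading comes with each control period).
- vision.get_image(name): name is "side" or "top" or "wrist"; returns (picture, depth): 384x512x3 uint8, blue, green, red; 384x512 float32, mm along the optical axis (not along the pixel's ray), 0 where there is no reading.
- vision.camera_params(name): a dict with "fx", "fy", "cx", "cy" (pixels), "position" and "rotation" of the camera in the world. Camera axes: x right, y up, looking along -z (the intrinsics and any distortion apply to the point x, -y, -z); pixel columns grow to the right and rows downward; lengths in mm; the calibration is good to about 2 mm. A picture is of the moment at which its call begins: read the wrist's pose just before it. camera_params takes no time and is no camera call; for the wrist camera it gives the pose at the moment of the call.
- ctrl.finish_job(): hands the job in, once; it reports no verdict.
The state is a dict: "clock": time; "qpos": joint angles; "qd": joint speeds; "tau": joint torques, N m; "eef_pos": TCP position; "tool_rot": TCP orientation; "force": force on the tool from outside, world axes, zero at the start; "torque": the same for the moment, N m; "width": finger opening in mm.
Only numpy, scipy, OpenCV 4.12 (cv2) and the standard library are available. Lean on these libraries where they do the work, as an engineer would, in place of code of your own. Each camera call takes 0.05 s, during which the arm holds its last target.

## Working session

There is one attempt and no reset: what is moved stays moved. The work goes in short steps, Python scripts to look and compute and a tool call to move; the robot and the scene stay as the last step left them, time stands still between calls to the robot, and variables do not carry over. Pictures are saved under pics/ and viewed, and the job is handed in when it is done.

Besides the shell and the picture viewer there is one more tool, called after "Request:" as name(argument=value, ...) on one line, values as JSON. play_rows: Moves the arm, as the interface text tells. Its arguments: {"type":"object","properties":{"slide":{"type":"array"},"turn":{"type":"array"},"fingers":{"type":"array"}},"required":["slide","turn","fingers"]}

```bash
ls; mkdir -p pics; python3 - <<'E'
from cell import ctrl, vision
import cv2, numpy as np
s=ctrl.read_state(); print({k:np.round(v,3) for k,v in s.items()})
for n in ("top","side"):
    im,d=vision.get_image(n); cv2.imwrite(f"pics/{n}0.png",im); np.save(f"{n}0.npy",d)
    p=vision.camera_params(n); print(n,p)
E
```

```text
pics
{'clock': np.float64(0.0), 'qpos': array([-1.319,  0.629,  0.038,  1.518, -0.027,  0.996, -0.02 ]), 'qd': array([-0.   , -0.001, -0.   ,  0.   , -0.001,  0.001, -0.001]), 'tau': array([-2.0000e-03, -5.6340e+01,  1.2260e+00, -1.9345e+01,  1.1000e-02,
        1.1000e-02, -0.0000e+00]), 'eef_pos': array([202.886, 616.843, 230.402]), 'tool_rot': array([-3.14 ,  0.   ,  2.824]), 'force': array([0.25 , 0.253, 0.702]), 'torque': array([ 0.024, -0.068, -0.036]), 'width': np.float64(85.269)}
top {'fx': 398.20100636950997, 'fy': 398.20100636950997, 'cx': 257.06287007297243, 'cy': 190.38659769527735, 'position': array([ 481.35061666,   17.44906747, 1094.16446217]), 'rotation': array([ 5.06449964e-02, -9.42382956e-04, -1.56123001e+00])}
side {'fx': 462.5992475432406, 'fy': 462.5992475432406, 'cx': 251.32239638507883, 'cy': 192.52562019453157, 'position': array([-198.49532751, -837.01500967,  705.38922863]), 'rotation': array([ 1.08302238,  0.00348553, -0.70719986])}
```

View pics/top0.png

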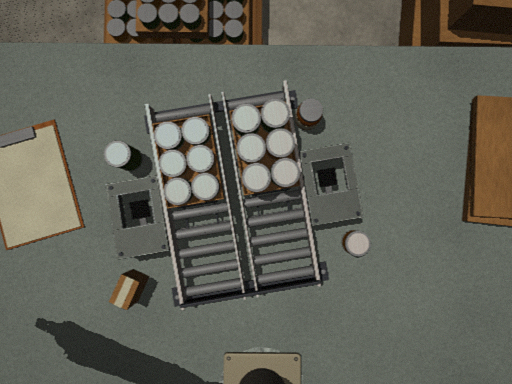

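View pics/side0.png

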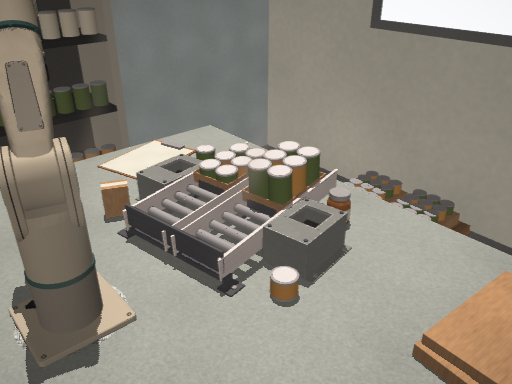

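The tall tins are in the right lane: they look larger at top (265,145) and stand higher at side (290,170). So the target is the right guard's window, at top about (330,177). Next I measure the guard top and window.

```bash
cat > h.py <<'E'
import numpy as np, cv2
from scipy.spatial.transform import Rotation as R
def cam(n):
    from cell import vision
    p=vision.camera_params(n); return p
def rays(p,uv):
    uv=np.asarray(uv,float).reshape(-1,2)
    d=np.c_[(uv[:,0]-p['cx'])/p['fx'],-(uv[:,1]-p['cy'])/p['fy'],-np.ones(len(uv))]
    return d@rot(p).T
def rot(p):
    r=np.asarray(p['rotation'])
    return r if r.shape==(3,3) else R.from_euler('xyz',r).as_matrix()
def onplane(p,uv,z):
    d=rays(p,uv); o=np.asarray(p['position']); return o+d*((z-o[2])/d[:,2])[:,None]
def cloud(p,D):
    v,u=np.indices(D.shape); d=rays(p,np.c_[u.ravel(),v.ravel()])
    return (np.asarray(p['position'])+d*D.reshape(-1,1)).reshape(*D.shape,3)
E
python3 - <<'E'
from h import *
im=cv2.imread("pics/top0.png");D=np.load("top0.npy");p=cam("top")
C=cloud(p,D)
for name,(u0,u1,v0,v1) in dict(R=(295,370,140,232),L=(100,172,170,262)).items():
    Z=C[v0:v1,u0:u1,2]; m=((Z>94)&(Z<112)).astype(np.uint8)
    n,l,st,ce=cv2.connectedComponentsWithStats(m); k=1+st[1:,4].argmax(); m=(l==k).astype(np.uint8)
    print(name,"z med",np.median(Z[m>0]),m.sum())
    cs,h=cv2.findContours(m,cv2.RETR_CCOMP,cv2.CHAIN_APPROX_NONE)
    for c,hh in zip(cs,h[0]):
        if cv2.contourArea(c)<100: continue
        P=onplane(p,c.reshape(-1,2)+[u0,v0],102)[:,:2].astype(np.float32)
        r=cv2.minAreaRect(P); print(" hole" if hh[3]>=0 else " outer",r, np.round(cv2.boxPoints(r)).tolist())
    g=im[v0:v1,u0:u1]; cv2.imwrite(f"pics/crop{name}.png",cv2.resize(g,None,fx=6,fy=6,interpolation=cv2.INTER_CUBIC))
# objects high
print("bench",np.median(C[330:370,400:460,2]))
for nm,(u,v) in dict(tall=(250,148),low=(172,163),can=(117,154),jar=(310,112),tin=(356,243),carton=(122,290)).items():print(nm,C[v,u].round())
E
```

```text
R z med 102.1412825502249 3227
 outer ((552.577880859375, -154.64910888671875), (222.1300506591797, 154.822509765625), 10.439567565917969) [[429.0, -99.0], [457.0, -251.0], [676.0, -211.0], [648.0, -58.0]]
 hole ((569.370361328125, -162.7447967529297), (88.15679168701172, 84.17485809326172), 10.323928833007812) [[518.0, -129.0], [534.0, -212.0], [620.0, -196.0], [605.0, -113.0]]
L z med 102.20892094403786 3308
 outer ((470.824462890625, 304.80242919921875), (202.03530883789062, 151.82752990722656), 10.347922325134277) [[358.0, 361.0], [385.0, 212.0], [584.0, 248.0], [557.0, 398.0]]
 hole ((482.2259826660156, 318.0428161621094), (88.06695556640625, 84.78340911865234), 10.050600051879883) [[431.0, 352.0], [446.0, 269.0], [533.0, 284.0], [518.0, 367.0]]
bench 0.42032971612889014
tall [623.  34. 195.]
low [594. 223. 136.]
can [618. 365. 112.]
jar [ 732. -115.   96.]
tin [ 400. -241.   56.]
carton [282. 349.  95.]
```

```bash
python3 - <<'E'
import cv2
im=cv2.imread("pics/side0.png")[185:290,240:370]
cv2.imwrite("pics/sidecrop.png",cv2.resize(im,None,fx=5,fy=5,interpolation=cv2.INTER_CUBIC))
E
```

```text
(no output)
```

View pics/cropR.png

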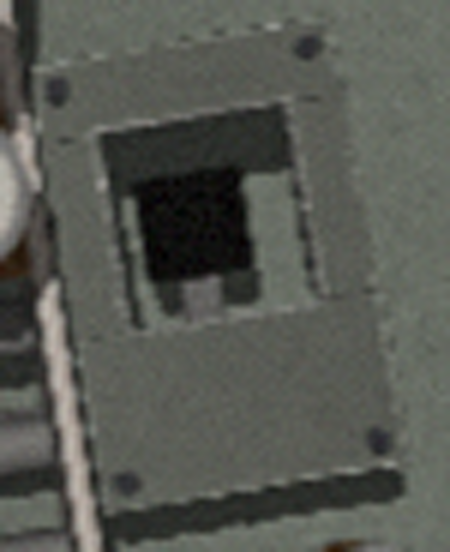

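View pics/sidecrop.png

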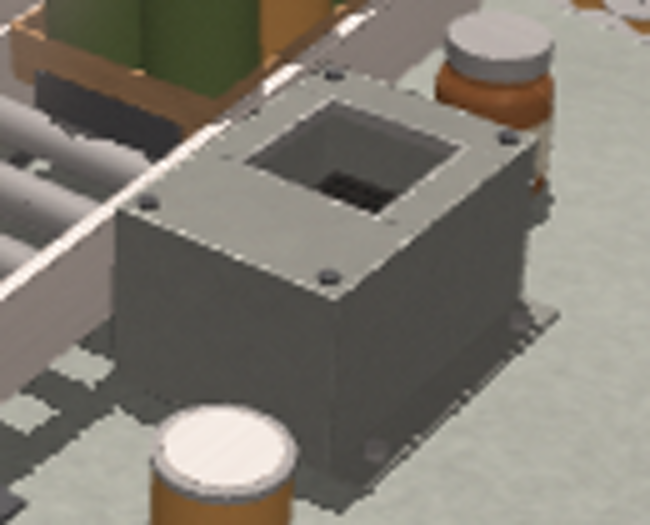

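```bash
python3 - <<'E'
from h import *
im=cv2.imread("pics/top0.png");p=cam("top")
g=im[140:232,295:370].max(2); m=(g<28).astype(np.uint8)
m[:, :15]=0; m[60:]=0
n,l,st,ce=cv2.connectedComponentsWithStats(m);k=1+st[1:,4].argmax();print(st[k],ce[k])
c,_=cv2.findContours((l==k).astype(np.uint8),0,1); 
c=max(c,key=cv2.contourArea).reshape(-1,2)+[295,140]
r=cv2.minAreaRect(onplane(p,c,72)[:,:2].astype(np.float32));print("pad",r)
# window corners in side view, from crop picture
s=cam("side"); uv=np.array([[335,100],[463,148],[376,213],[246,160]])/5+[240,185]
P=onplane(s,uv,102);print(P.round(1),P.mean(0))
# depth check
im,D=None,np.load("side0.npy");C=cloud(s,D);print(C[250,300],C[225+3,300])
# expected layout
y=0.1793;c_,s_=np.cos(y),np.sin(y);Rz=np.array([[c_,-s_],[s_,c_]])
mid=(np.array([569.4,-162.7])+[482.2,318])/2;print("mid window",mid)
# Jaw/limits
E
```

```text
[ 22  28  20  19 290] [31.84482759 36.86551724]
pad ((569.8619384765625, -162.5240020751953), (43.8236083984375, 44.57406234741211), 10.857414245605469)
[[ 604.5 -121.1  102. ]
 [ 617.5 -198.1  102. ]
 [ 538.  -211.2  102. ]
 [ 525.4 -134.2  102. ]] [ 571.35224293 -166.15022733  102.        ]
[ 466.63235249 -230.71390576   78.99434374] [ 511.42145389 -185.88443776   99.72334402]
mid window [525.8   77.65]
```

```bash
cat >> h.py <<'E'
def shift(t):
    from cell import ctrl
    s=ctrl.read_state(); M=R.from_euler('xyz',s['tool_rot']).as_matrix()
    print('t',s['clock'],'pos',s['eef_pos'].round(1),'rot',s['tool_rot'].round(3),'q',s['qpos'].round(2),'F',s['force'].round(1),'w',s['width'].round(1))
    print('slide',(M.T@(np.asarray(t,float)-s['eef_pos'])).round(1))
E
python3 - <<'E'
from h import *
from cell import ctrl
s=ctrl.read_state(); M=R.from_euler('xyz',s['tool_rot']).as_matrix()
w=cam("wrist"); print("wristcam in tool",(M.T@(np.asarray(w['position'])-s['eef_pos'])).round(1))
shift([203,617,330]); shift([460,200,330]); shift([570,-164,330])
E
```

```text
wristcam in tool [  77.8   -0.9 -141.9]Traceback (most recent call last):
  File "<stdin>", line 5, in <module>
  File "h.py", line 21, in shift
    print('t',s['clock'],'pos',s['eef_pos'].round(1),'rot',s['tool_rot'].round(3),'q',s['qpos'].round(2),'F',s['force'].round(1),'w',s['width'].round(1))
                                                                                                                                     ^^^^^^^^^^^^^^^^
AttributeError: 'float' object has no attribute 'round'
```

```bash
sed -i "s/s\['width'\].round(1)/round(float(s['width']),1)/" h.py; python3 - <<'E'
from h import *
shift([203,617,340]); shift([330,400,340])
E
```

```text
t 0.1 pos [202.9 616.9 230.5] rot [-3.14   0.     2.824] q [-1.32  0.63  0.04  1.52 -0.03  1.   -0.02] F [-0.5 -0.1  0.1] w 85.4
slide [-0.000e+00 -1.000e-01 -1.095e+02]
t 0.1 pos [202.9 616.9 230.5] rot [-3.14   0.     2.824] q [-1.32  0.63  0.04  1.52 -0.03  1.   -0.02] F [-0.5 -0.1  0.1] w 85.4
slide [-188.5 -166.5 -109.2]
```

Request:
play_rows(slide=[[0, 0, -50], [0, 0, -100], [-50, -45, -110], [-95, -85, -110], [-140, -125, -110]], turn=[0.15, 0.3, 0.45, 0.6, 0.75], fingers=[0, 0, 0, 0, 0])

```text
clock: 0.72
eef_pos: [297.2, 453.5, 340.7]
tool_rot: [-3.141, 0.001, 2.069]
force: [0.4, -0.1, 0.2]
width: 0.0
```

```bash
python3 - <<'E'
from h import *
shift([400,250,340]); shift([480,60,340])
E
```

```text
t 0.725 pos [297.2 453.5 340.7] rot [-3.141e+00  1.000e-03  2.069e+00] q [-1.23  0.37  0.27  1.67 -0.11  1.12 -0.43] F [ 0.4 -0.1  0.2] w 0.0
slide [-227.9   -7.     1. ]
t 0.725 pos [297.2 453.5 340.7] rot [-3.141e+00  1.000e-03  2.069e+00] q [-1.23  0.37  0.27  1.67 -0.11  1.12 -0.43] F [ 0.4 -0.1  0.2] w 0.0
slide [-433.   -27.5    1.2]
```

Request:
play_rows(slide=[[-50, -2, 0], [-100, -4, 0], [-150, -6, 0], [-195, -7, 0], [-240, -8, 0]], turn=[0.15, 0.3, 0.45, 0.6, 0.75], fingers=[0, 0, 0, 0, 0])

```text
clock: 1.35
eef_pos: [405.2, 237.4, 340.9]
tool_rot: [-3.141, 0.002, 1.314]
force: [1.0, -0.1, 0.1]
width: -0.1
```

```bash
python3 - <<'E'
from h import *
shift([490,40,340])
E
```

```text
t 1.35 pos [405.2 237.4 340.9] rot [-3.141e+00  2.000e-03  1.314e+00] q [-1.    0.27  0.53  1.85 -0.15  1.06 -0.67] F [ 1.  -0.1  0.1] w -0.1
slide [-169.4  132.1    1.1]
```

Request:
play_rows(slide=[[-38, 30, 0], [-76, 60, 0], [-114, 90, 0], [-152, 119, 0], [-185, 145, 0]], turn=[0.15, 0.3, 0.45, 0.6, 0.75], fingers=[0, 0, 0, 0, 0])

```text
clock: 1.98
eef_pos: [498.7, 20.0, 341.0]
tool_rot: [3.141, 0.002, 0.559]
force: [1.2, 0.7, -0.5]
width: -0.2
```

```bash
python3 - <<'E'
from h import *
shift([570,-164,340])
E
```

```text
t 1.975 pos [498.7  20.  341. ] rot [3.141e+00 2.000e-03 5.590e-01] q [-0.64  0.37  0.77  1.78 -0.28  1.11 -0.79] F [ 1.2  0.7 -0.5] w -0.2
slide [-37.1 193.8   1.2]
```

Request:
play_rows(slide=[[-9, 48, 0], [-18, 96, 0], [-27, 144, 0], [-36, 192, 0], [-37, 194, 0]], turn=[0.1, 0.2, 0.3, 0.38, 0.38], fingers=[0, 0, 0, 0, 0])

```text
clock: 2.6
eef_pos: [569.7, -168.5, 340.7]
tool_rot: [3.137, 0.003, 0.173]
force: [-0.5, 0.3, 0.1]
width: 0.1
```

```bash
python3 - <<'E'
from h import *
from cell import vision
shift([570,-164,140])
for n in ("side","top","wrist"):
    im,d=vision.get_image(n); cv2.imwrite(f"pics/{n}1.png",im); np.save(f"{n}1.npy",d)
E
```

```text
t 2.6 pos [ 569.7 -168.5  340.7] rot [3.137e+00 3.000e-03 1.730e-01] q [-0.25  0.56  0.83  1.54 -0.42  1.23 -0.76] F [-0.5  0.3  0.1] w 0.1
slide [  1.6  -5.3 200.7]
```

View pics/side1.png

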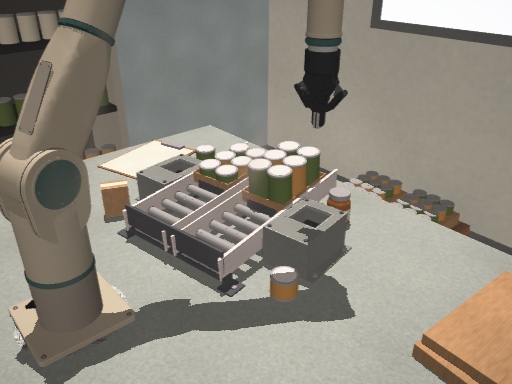

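View pics/wrist1.png

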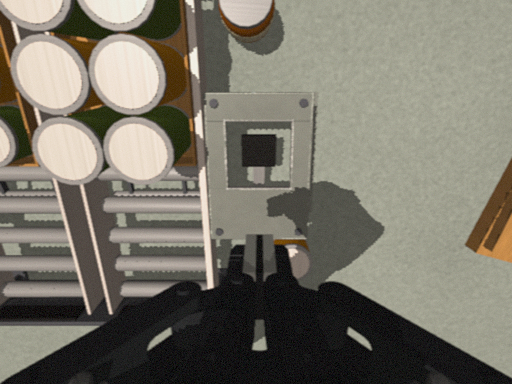

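```bash
python3 - <<'E'
from h import *
from cell import ctrl
s=ctrl.read_state(); M=R.from_euler('xyz',s['tool_rot']).as_matrix()
p=cam("side");D=np.load("side1.npy");C=cloud(p,D)
for nm in("side","wrist","top"):
    p=cam(nm);C=cloud(p,np.load(nm+"1.npy"));T=((C.reshape(-1,3)-s['eef_pos'])@M)
    T=T[(np.load(nm+"1.npy").ravel()>0)&(abs(T[:,0])<90)&(abs(T[:,1])<110)&(T[:,2]<15)&(T[:,2]>-130)]
    print(nm,len(T))
    for a in range(-130,15,8):
        q=T[(T[:,2]>=a)&(T[:,2]<a+8)]
        if len(q)>2: print(-a-4,len(q),"x",q[:,0].min().round(),q[:,0].max().round(),"y",q[:,1].min().round(),q[:,1].max().round())
w=cam("wrist"); uv=[[225.5,121],[292.5,121],[293,188.5],[227,188]]
P=onplane(w,uv,102);print(P.round(1),P.mean(0), np.linalg.norm(P-np.roll(P,1,0),axis=1))
im=cv2.imread("pics/wrist1.png")[80:250,190:330];cv2.imwrite("pics/wc.png",cv2.resize(im,None,fx=4,fy=3.5,interpolation=cv2.INTER_CUBIC))
im=cv2.imread("pics/side1.png")[40:140,270:370];cv2.imwrite("pics/sc.png",cv2.resize(im,None,fx=5,fy=5,interpolation=cv2.INTER_CUBIC))
E
```

```text
side 1660
126 66 x -39.0 6.0 y -28.0 43.0
118 117 x -16.0 6.0 y -32.0 48.0
110 145 x -24.0 5.0 y -34.0 48.0
102 151 x -24.0 3.0 y -43.0 56.0
94 180 x -23.0 11.0 y -51.0 68.0
86 175 x -20.0 9.0 y -56.0 68.0
78 150 x -21.0 10.0 y -51.0 63.0
70 145 x -21.0 13.0 y -48.0 57.0
62 114 x -18.0 13.0 y -37.0 52.0
54 126 x -17.0 10.0 y -33.0 44.0
46 75 x -18.0 6.0 y -27.0 39.0
38 45 x -15.0 5.0 y -7.0 21.0
30 46 x -16.0 8.0 y -7.0 21.0
22 45 x -15.0 4.0 y -7.0 21.0
14 42 x -15.0 6.0 y -5.0 21.0
6 30 x -14.0 3.0 y -5.0 20.0
-2 8 x -11.0 8.0 y -1.0 13.0
wrist 36631
94 378 x 17.0 20.0 y -18.0 19.0
86 5895 x 8.0 18.0 y -61.0 62.0
78 8626 x -2.0 18.0 y -59.0 60.0
70 6951 x -10.0 18.0 y -52.0 54.0
62 4117 x -10.0 17.0 y -46.0 47.0
54 5679 x -12.0 14.0 y -40.0 41.0
46 2312 x -13.0 14.0 y -34.0 35.0
38 829 x -12.0 13.0 y -19.0 21.0
30 519 x 6.0 11.0 y -13.0 14.0
22 580 x 6.0 11.0 y -13.0 14.0
14 467 x 6.0 11.0 y -13.0 14.0
6 278 x 6.0 11.0 y -12.0 14.0
top 340
126 19 x -11.0 8.0 y -35.0 -33.0
118 24 x -12.0 8.0 y -37.0 -31.0
110 38 x -13.0 9.0 y -39.0 -33.0
102 44 x -13.0 9.0 y -50.0 -25.0
94 105 x -14.0 12.0 y -58.0 -39.0
86 53 x -15.0 10.0 y -58.0 -34.0
78 10 x -14.0 7.0 y -48.0 -34.0
70 17 x -17.0 9.0 y -43.0 -13.0
62 9 x -14.0 -11.0 y -37.0 -20.0
54 11 x -15.0 -8.0 y -32.0 -11.0
14 5 x -13.0 -9.0 y -6.0 -2.0
6 3 x -13.0 -10.0 y -3.0 1.0
[[ 605.3 -116.1  102. ]
 [ 619.6 -195.1  102. ]
 [ 536.8 -213.5  102. ]
 [ 522.4 -130.2  102. ]] [ 571.04716575 -163.70528595  102.        ] [84.08377129 80.30494054 84.80818668 84.55153784]
```

View pics/wc.png

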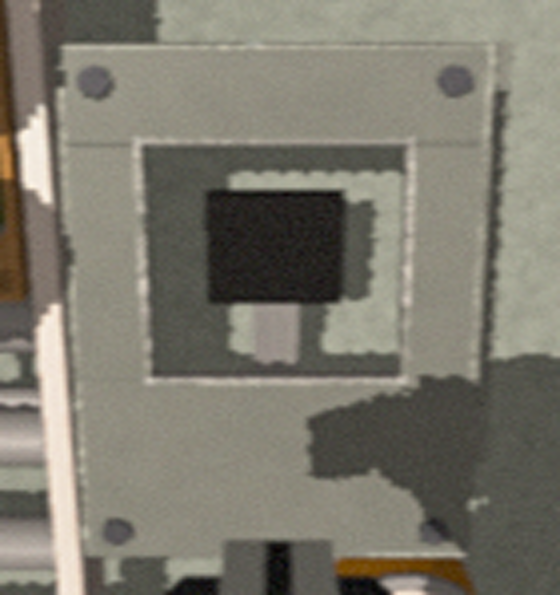

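View pics/sc.png

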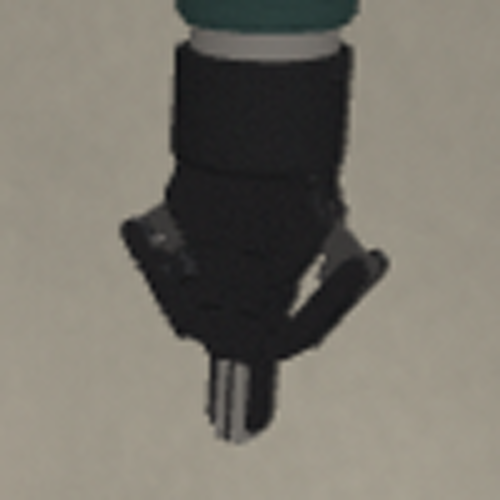

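The wrist view shows the window at (225–293, 120–188) with the pad at (259,150), and nothing stands over it. The side crop shows the shut gripper's knuckles flaring to about ±37 mm some 50 mm above the tip. The jaws therefore need centring across the window and the press should be shallow, so I'll contact slightly on the pivot side of the pad.

Request:
play_rows(slide=[[-1, -2, 40], [-2, -4, 80], [-3, -5, 120], [-3, -5, 160], [-3, -5, 160]], turn=[0, 0, 0, 0, 0], fingers=[0, 0, 0, 0, 0])

```text
clock: 3.38
eef_pos: [563.8, -155.5, 178.4]
tool_rot: [-3.137, 0.007, 0.182]
force: [-0.3, -0.3, 0.4]
width: 0.0
```

```bash
python3 - <<'E'
from h import *
from cell import vision
shift([565.6,-164.9,110])
w=cam("wrist")
for n in ("wrist","side"):
    im,d=vision.get_image(n); cv2.imwrite(f"pics/{n}2.png",im); np.save(f"{n}2.npy",d)
im=cv2.imread("pics/side2.png")[120:280,220:380];cv2.imwrite("pics/sc2.png",cv2.resize(im,None,fx=3.7,fy=3.7,interpolation=cv2.INTER_CUBIC))
E
```

```text
t 3.375 pos [ 563.8 -155.5  178.4] rot [-3.137  0.007  0.182] q [-0.2   0.7   0.71  1.76 -0.57  0.9  -0.63] F [-0.3 -0.3  0.4] w 0.0
slide [ 0.5  9.9 68.4]
```

View pics/wrist2.png

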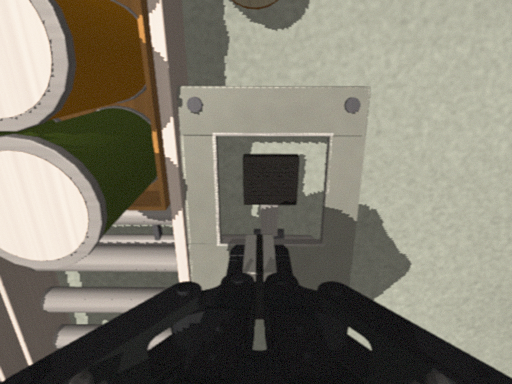

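View pics/sc2.png

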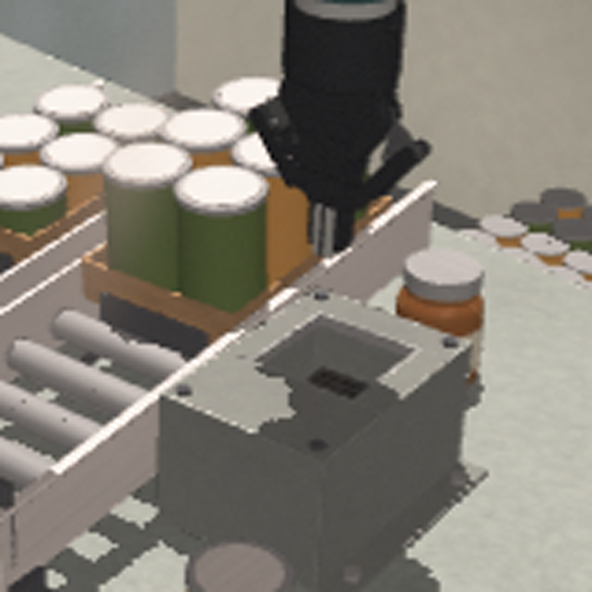

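Request:
play_rows(slide=[[0, 10, 0], [0, 10, 0], [0, 10, 0]], turn=[0, 0, 0], fingers=[0, 0, 0])

```text
clock: 3.85
eef_pos: [568.4, -168.0, 182.6]
tool_rot: [3.141, -0.0, 0.181]
force: [0.6, -0.4, -0.6]
width: -0.1
```

```bash
python3 - <<'E'
from h import *
from cell import vision
shift([565.6,-164.9,110])
w=cam("wrist"); im,D=vision.get_image("wrist"); cv2.imwrite("pics/wrist3.png",im)
shift([565.6,-164.9,110])
C=cloud(w,D); m=((C[...,2]>97)&(C[...,2]<107)).astype(np.uint8)
m[248:]=0; print("z",np.median(C[...,2][m>0]))
cv2.imwrite("pics/m3.png",np.hstack([cv2.merge([m*255]*3)[80:260,150:390],im[80:260,150:390]]))
# row scans of inner edges
L=[];Rr=[];T=[]
for v in range(145,235,5):
    r=m[v]; c=270
    l=np.where(r[:c])[0].max(); rr=c+np.where(r[c:])[0].min(); L.append([l+.5,v]);Rr.append([rr-.5,v])
for u in range(225,325,8):
    T.append([u,np.where(m[:180,u])[0].max()+.5])
yx=0.1793; a=np.array([np.cos(yx),np.sin(yx)]);b=np.array([-a[1],a[0]])
Lp=onplane(w,L,102)[:,:2];Rp=onplane(w,Rr,102)[:,:2];Tp=onplane(w,T,102)[:,:2]
print("left y_u",np.median(Lp@b),"right",np.median(Rp@b),"top x_u",np.median(Tp@a))
yu=(np.median(Lp@b)+np.median(Rp@b))/2; xu=np.median(Tp@a)-42
print("width",np.median(Lp@b)-np.median(Rp@b),"centre world",xu*a+yu*b, "slopes L",np.polyfit(*(Lp@np.c_[a,b]).T,1)[0],"R",np.polyfit(*(Rp@np.c_[a,b]).T,1)[0])
for c in([569.4,-162.7],[571.4,-166.1]):print(np.array(c)@a,np.array(c)@b)
print("mine",xu,yu)
E
```

```text
t 3.85 pos [ 568.4 -168.   182.6] rot [ 3.141 -0.     0.181] q [-0.18  0.71  0.71  1.75 -0.57  0.9  -0.62] F [ 0.6 -0.4 -0.6] w -0.1
slide [-2.2 -3.6 72.6]
t 3.9 pos [ 568.3 -167.8  182.3] rot [3.142 0.    0.181] q [-0.18  0.71  0.71  1.75 -0.57  0.9  -0.62] F [ 1.  -0.4  0.3] w 0.0
slide [-2.1 -3.3 72.3]
z 101.36747399891237
left y_u -224.05644275019736 right -302.3051864027186 top x_u 574.642753518846
width 78.24874365252126 centre world [ 571.03972362 -163.96974748] slopes L 0.00268757940170037 R -0.0019083418822503546
531.2557645149901 -261.6389930220519
532.6173432071467 -265.3411685264095
mine 532.642753518846 -263.180814576458
```

View pics/m3.png

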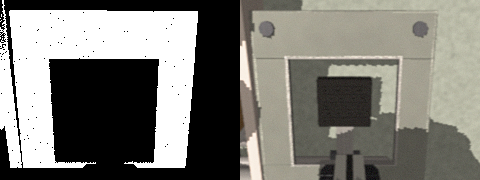

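Request:
play_rows(slide=[[-2, -3, 15], [-2, -3, 30], [-2, -3, 45], [-2, -3, 60], [-2, -3, 60]], turn=[0, 0, 0, 0, 0], fingers=[0, 0, 0, 0, 0])

```text
clock: 4.53
eef_pos: [564.8, -164.9, 120.6]
tool_rot: [-3.14, 0.003, 0.181]
force: [-0.8, 0.6, -0.2]
width: -0.2
```

Request:
play_rows(slide=[[0, 0, 0], [0, 0, 0]], turn=[0, 0], fingers=[0, 0])

```text
clock: 4.78
eef_pos: [565.1, -165.0, 121.0]
tool_rot: [-3.141, 0.002, 0.181]
force: [0.7, -0.5, -0.1]
width: -0.0
```

```bash
python3 - <<'E'
from h import *
shift([566.1,-164.9,80])
E
```

```text
t 4.775 pos [ 565.1 -165.   121. ] rot [-3.141e+00  2.000e-03  1.810e-01] q [-0.15  0.78  0.65  1.8  -0.64  0.78 -0.56] F [ 0.7 -0.5 -0.1] w -0.0
slide [ 1.1  0.1 41. ]
```

Position is within 1 mm. I'll go down to just above the pad.

Request:
play_rows(slide=[[1, 0, 10], [1, 0, 20], [1, 0, 30], [1, 0, 40], [1, 0, 40]], turn=[0, 0, 0, 0, 0], fingers=[0, 0, 0, 0, 0])

```text
clock: 5.4
eef_pos: [565.3, -164.6, 80.0]
tool_rot: [-3.14, 0.004, 0.181]
force: [0.5, -0.4, -0.3]
width: 0.2
```

```bash
python3 - <<'E'
from h import *
from cell import vision
shift([566.1,-164.9,60])
im,D=vision.get_image("side"); cv2.imwrite("pics/sc4.png",cv2.resize(im[120:280,220:380],None,fx=3.7,fy=3.7,interpolation=cv2.INTER_CUBIC))
E
```

```text
t 5.4 pos [ 565.3 -164.6   80. ] rot [-3.14   0.004  0.181] q [-0.12  0.83  0.6   1.82 -0.69  0.71 -0.52] F [ 0.5 -0.4 -0.3] w 0.2
slide [ 0.8  0.5 20. ]
```

View pics/sc4.png

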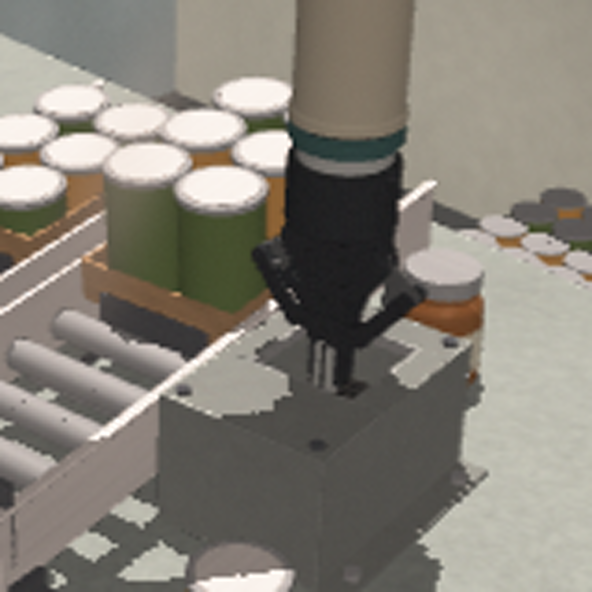

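The tips are in the middle of the window, and the knuckles are clear of the hood and the tins. Pressing now.

Request:
play_rows(slide=[[1, 0, 8], [1, 0, 14], [1, 0, 20], [1, 0, 23], [1, 0, 23]], turn=[0, 0, 0, 0, 0], fingers=[0, 0, 0, 0, 0])

```text
clock: 6.08
eef_pos: [572.0, -164.3, 59.5]
tool_rot: [3.14, -0.006, 0.182]
force: [5.1, 2.9, 8.6]
width: -0.2
```

```bash
python3 - <<'E'
from h import *
from cell import vision
shift([566.1,-164.9,55])
im,D=vision.get_image("side"); cv2.imwrite("pics/sc5.png",cv2.resize(im[120:280,120:380],None,fx=3,fy=3,interpolation=cv2.INTER_CUBIC))
E
```

```text
t 6.075 pos [ 572.  -164.3   59.5] rot [ 3.14  -0.006  0.182] q [-0.11  0.86  0.57  1.82 -0.72  0.67 -0.5 ] F [5.1 2.9 8.6] w -0.2
slide [-5.9 -0.5  4.5]
```

View pics/sc5.png

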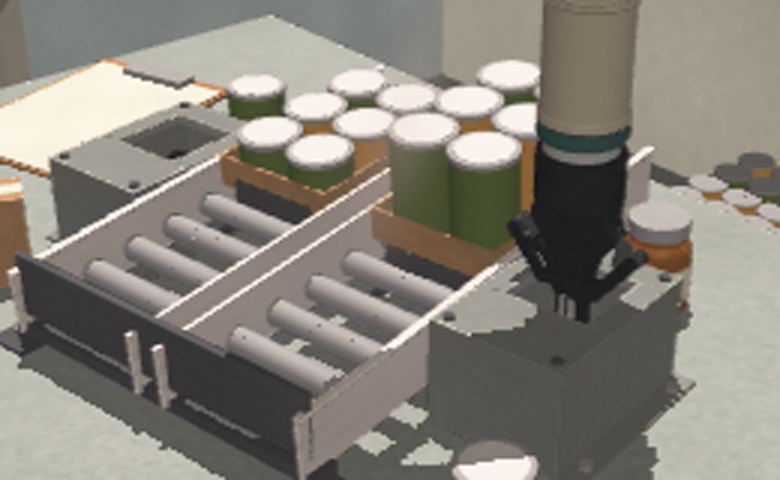

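Request:
play_rows(slide=[[-5, 0, 5], [-6, 0, 7], [-6, 0, 8], [-6, 0, 8]], turn=[0, 0, 0, 0], fingers=[0, 0, 0, 0])

```text
clock: 6.62
eef_pos: [572.2, -164.6, 53.7]
tool_rot: [3.138, -0.017, 0.184]
force: [6.7, 2.5, 9.2]
width: -0.4
```

```bash
python3 - <<'E'
from h import *
from cell import vision
shift([566.1,-164.9,53])
im,D=vision.get_image("side"); cv2.imwrite("pics/sc6.png",cv2.resize(im[120:280,120:380],None,fx=3,fy=3,interpolation=cv2.INTER_CUBIC))
shift([566.1,-164.9,53])
E
```

```text
t 6.625 pos [ 572.2 -164.6   53.7] rot [ 3.138 -0.017  0.184] q [-0.1   0.86  0.55  1.83 -0.73  0.64 -0.49] F [6.7 2.5 9.2] w -0.4
slide [-6.  -0.8  0.6]
t 6.675 pos [ 572.2 -164.7   53.7] rot [ 3.138 -0.017  0.184] q [-0.1   0.86  0.55  1.83 -0.73  0.64 -0.49] F [7.5 3.4 8.5] w 0.2
slide [-6.  -0.9  0.6]
```

View pics/sc6.png

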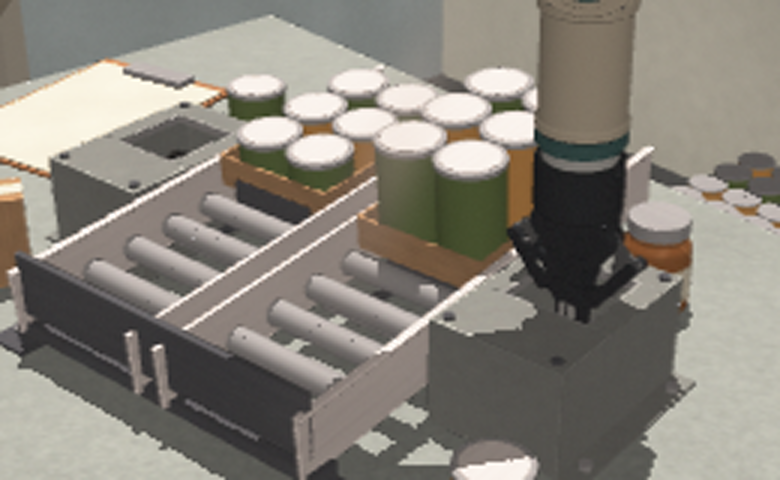

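The tray has started rolling. I'll press slightly deeper for margin past 0.25 rad and hold.

Request:
play_rows(slide=[[-6, 0, 4], [-6, 0, 4], [-6, 0, 4]], turn=[0, 0, 0], fingers=[0, 0, 0])

```text
clock: 7.05
eef_pos: [572.4, -164.7, 51.8]
tool_rot: [3.136, -0.027, 0.186]
force: [7.8, 2.8, 8.9]
width: -0.3
```

```bash
python3 - <<'E'
from h import *
from cell import vision
shift([566.1,-164.9,53])
im,D=vision.get_image("side"); cv2.imwrite("pics/sc7.png",cv2.resize(im[120:280,120:380],None,fx=3,fy=3,interpolation=cv2.INTER_CUBIC))
w,D=vision.get_image("wrist"); cv2.imwrite("pics/w7.png",w)
shift([566.1,-164.9,53])
E
```

```text
t 7.05 pos [ 572.4 -164.7   51.8] rot [ 3.136 -0.027  0.186] q [-0.09  0.86  0.54  1.84 -0.74  0.62 -0.47] F [7.8 2.8 8.9] w -0.3
slide [-6.1 -1.  -1.3]
t 7.15 pos [ 572.4 -164.7   51.8] rot [ 3.136 -0.027  0.186] q [-0.09  0.86  0.54  1.84 -0.74  0.62 -0.47] F [7.4 3.6 8.2] w 0.4
slide [-6.1 -1.  -1.4]
```

View pics/sc7.png

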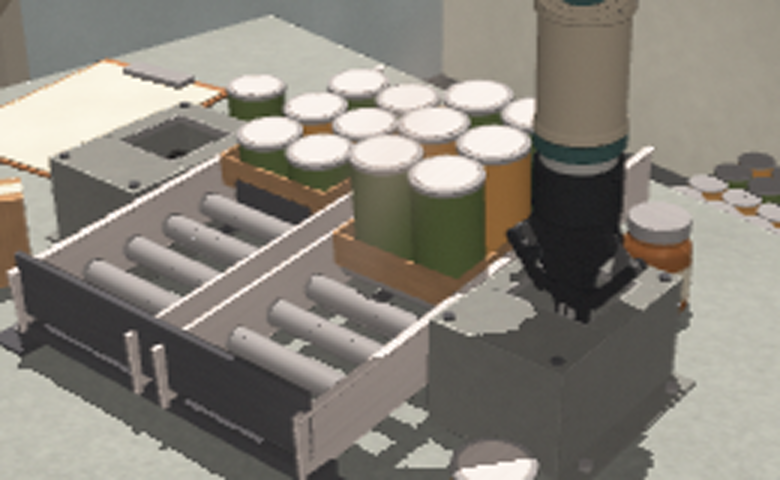

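View pics/w7.png

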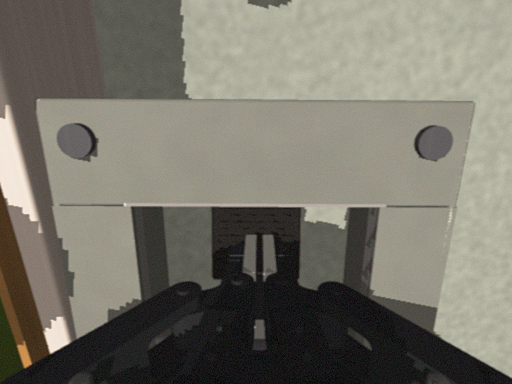

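Request:
play_rows(slide=[[-6, 0, 3], [-6, 0, 3], [-6, 0, 3], [-6, 0, 3], [-6, 0, 3]], turn=[0, 0, 0, 0, 0], fingers=[0, 0, 0, 0, 0])

```text
clock: 7.78
eef_pos: [572.5, -164.7, 50.9]
tool_rot: [3.134, -0.038, 0.188]
force: [6.4, 3.9, 7.2]
width: 0.1
```

Request:
play_rows(slide=[[-6, 0, 2], [-6, 0, 2], [-6, 0, 2], [-6, 0, 2], [-6, 0, 2]], turn=[0, 0, 0, 0, 0], fingers=[0, 0, 0, 0, 0])

```text
clock: 8.4
eef_pos: [572.4, -164.7, 50.9]
tool_rot: [3.132, -0.047, 0.19]
force: [7.0, 3.7, 8.6]
width: 0.4
```

```bash
python3 - <<'E'
from h import *
from cell import vision
shift([566.1,-164.9,53])
im,D=vision.get_image("side"); cv2.imwrite("pics/sc8.png",cv2.resize(im[120:280,120:380],None,fx=3,fy=3,interpolation=cv2.INTER_CUBIC))
shift([566.1,-164.9,53])
E
```

```text
t 8.4 pos [ 572.4 -164.7   50.9] rot [ 3.132 -0.047  0.19 ] q [-0.08  0.85  0.52  1.86 -0.76  0.59 -0.45] F [7.  3.7 8.6] w 0.4
slide [-6.1 -1.  -2.4]
t 8.45 pos [ 572.4 -164.7   50.9] rot [ 3.132 -0.047  0.19 ] q [-0.08  0.85  0.52  1.86 -0.76  0.59 -0.45] F [6.8 3.9 8.3] w -0.1
slide [-6.1 -1.  -2.4]
```

View pics/sc8.png

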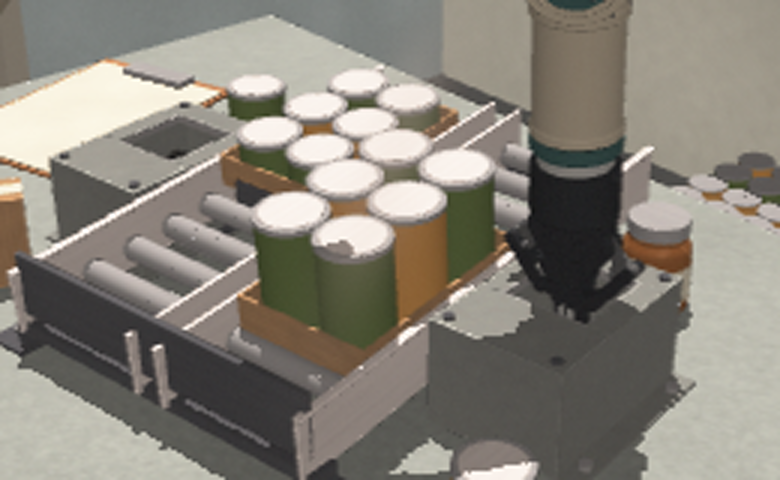

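Request:
play_rows(slide=[[-6, 0, 2], [-6, 0, 2], [-6, 0, 2], [-6, 0, 2], [-6, 0, 2]], turn=[0, 0, 0, 0, 0], fingers=[0, 0, 0, 0, 0])

```text
clock: 9.07
eef_pos: [572.4, -164.7, 50.8]
tool_rot: [3.13, -0.057, 0.191]
force: [6.8, 4.0, 8.6]
width: -0.0
```

Request:
play_rows(slide=[[-6, 0, 2], [-6, 0, 2], [-6, 0, 2], [-6, 0, 2]], turn=[0, 0, 0, 0], fingers=[0, 0, 0, 0])

```text
clock: 9.57
eef_pos: [572.4, -164.7, 50.8]
tool_rot: [3.129, -0.067, 0.193]
force: [6.9, 3.7, 8.5]
width: 0.1
```

```bash
python3 - <<'E'
from h import *
from cell import vision
shift([566.1,-164.9,53])
im,D=vision.get_image("side"); cv2.imwrite("pics/sc9.png",cv2.resize(im[120:280,120:380],None,fx=3,fy=3,interpolation=cv2.INTER_CUBIC))
im,D=vision.get_image("top"); cv2.imwrite("pics/top9.png",im)
im,D=vision.get_image("side"); cv2.imwrite("pics/sc9b.png",cv2.resize(im[120:280,120:380],None,fx=3,fy=3,interpolation=cv2.INTER_CUBIC))
shift([566.1,-164.9,53])
E
```

```text
t 9.575 pos [ 572.4 -164.7   50.8] rot [ 3.129 -0.067  0.193] q [-0.06  0.84  0.5   1.88 -0.78  0.55 -0.42] F [6.9 3.7 8.5] w 0.1
slide [-6.  -1.  -2.7]
t 9.725 pos [ 572.4 -164.7   50.8] rot [ 3.129 -0.067  0.193] q [-0.06  0.84  0.5   1.88 -0.78  0.55 -0.42] F [6.7 4.  9. ] w -0.2
slide [-6.1 -1.  -2.6]
```

View pics/sc9.png

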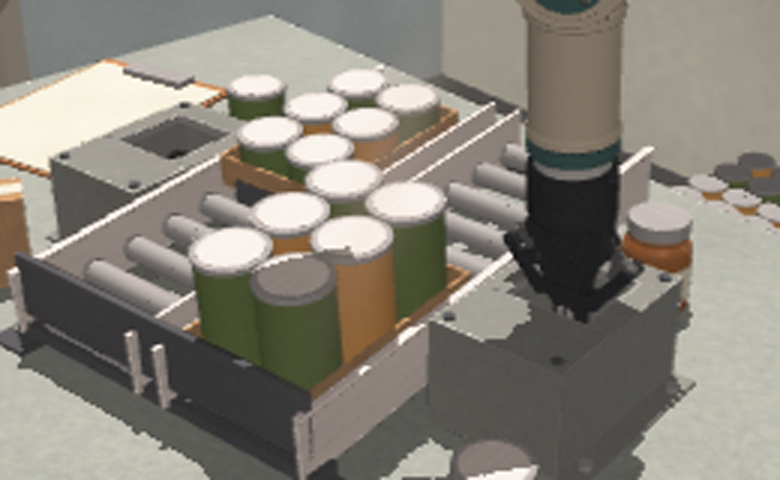

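View pics/top9.png

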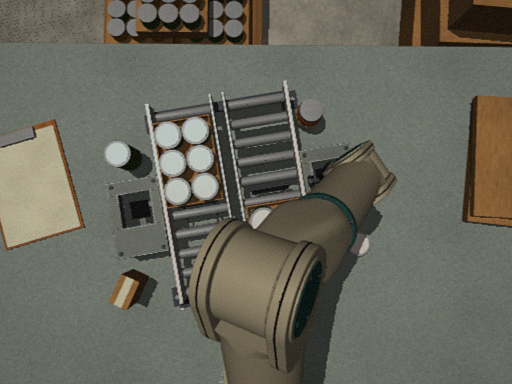

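The tray appears to be against the end plate. I'll hold a little longer and check that it has stopped moving.

Request:
play_rows(slide=[[-6, 0, 2], [-6, 0, 2], [-6, 0, 2], [-6, 0, 2], [-6, 0, 2]], turn=[0, 0, 0, 0, 0], fingers=[0, 0, 0, 0, 0])

```text
clock: 10.35
eef_pos: [572.4, -164.7, 50.6]
tool_rot: [3.127, -0.077, 0.195]
force: [7.5, 4.0, 8.7]
width: 0.0
```

```bash
python3 - <<'E'
from h import *
from cell import vision
shift([571,-164.0,110])
im,D=vision.get_image("side"); g=cv2.resize(im[120:280,120:380],None,fx=3,fy=3,interpolation=cv2.INTER_CUBIC)
cv2.imwrite("pics/sc10.png",g)
for o in("sc9","sc9b"):
    d=cv2.absdiff(g,cv2.imread(f"pics/{o}.png"))[200:420,170:480]; print(o,d.mean(),(d.max(2)>25).sum())
p=cam("side");C=cloud(p,D)
y=0.1793;a=np.array([np.cos(y),np.sin(y)]);b=np.array([-a[1],a[0]])
mid=np.array([571,-164])+245*b; U=(C[...,:2]-mid)
xu=U@a;yu=U@b
m=(D>0)&(abs(yu+95)<71)&(C[...,2]>168)&(xu<.15e3)&(xu>-300); print("tins x_u range",np.percentile(xu[m],[0.5,2,98,99.5]))
# per-tin lids (min enclosing circles)
m2=(m&(im.min(2)>60)).astype(np.uint8)
n,l,st,ce=cv2.connectedComponentsWithStats(cv2.erode(m2,np.ones((2,2))))
for k in range(1,n):
    if st[k,4]>60: print(st[k,4],ce[k].round(),xu[l==k].mean().round(1),yu[l==k].mean().round(1),np.median(C[...,2][l==k]).round(1))
E
```

```text
t 10.35 pos [ 572.4 -164.7   50.6] rot [ 3.127 -0.077  0.195] q [-0.06  0.83  0.48  1.89 -0.79  0.54 -0.41] F [7.5 4.  8.7] w 0.0
slide [  3.3  -0.1 -59.3]
sc9 1.270615835777126 605
sc9b 1.2708797653958945 603
tins x_u range [-299.2362593  -297.1258181   -65.10312628  -55.07912716]
1512 [168.  18.] -265.0 -68.6 594.3
256 [234.   4.] -133.6 -117.6 606.3
563 [252.  28.] -118.1 -151.2 564.3
1857 [227. 196.] -155.6 -104.1 176.0
```

```bash
python3 - <<'E'
from h import *
from cell import vision
im,D=vision.get_image("side"); cv2.imwrite("pics/s11.png",im)
a_=cv2.imread("pics/sc9.png");b_=cv2.imread("pics/sc9b.png");g=cv2.imread("pics/sc10.png")
print(cv2.absdiff(a_,b_).max(), cv2.absdiff(g,b_).max())
cv2.imwrite("pics/d.png",cv2.absdiff(g,b_)*3)
p=cam("side");C=cloud(p,D)
y=0.1793;a=np.array([np.cos(y),np.sin(y)]);b=np.array([-a[1],a[0]])
mid=np.array([571,-164])+245*b; U=(C[...,:2]-mid);xu=U@a;yu=U@b
m=(D>0)&(abs(yu+95)<75)&(abs(C[...,2]-(186-4+xu*.07))<7)&(xu>-260)&(xu<100)
print(m.sum(),"x",np.percentile(xu[m],[.5,99.5]),"y",np.percentile(yu[m],[.5,99.5]))
cv2.imwrite("pics/lm.png",cv2.resize(np.hstack([(m*255).astype(np.uint8)[120:280,120:380],im[120:280,120:380].min(2)]),None,fx=1.5,fy=1.5))
# end stop plate top edge pixels, front side
q=(D>0)&(abs(yu+95)<60)&(xu>-255)&(xu<-225)&(C[...,2]>70)&(C[...,2]<110); print("plate x",np.percentile(xu[q],[5,50,95]) if q.any() else None)
E
```

```text
19 142
2187 x [-251.46107621  -53.2485192 ] y [-163.61226662  -32.05678189]
plate x [-254.20342963 -242.06829635 -228.21674661]
```

View pics/lm.png

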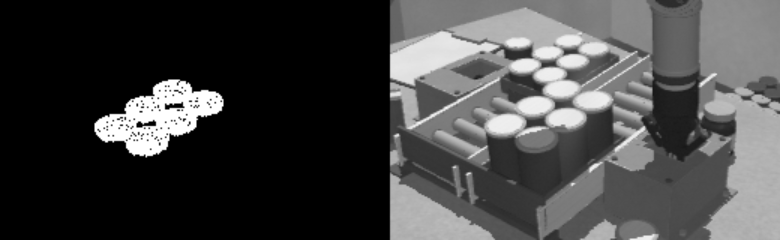

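View pics/d.png

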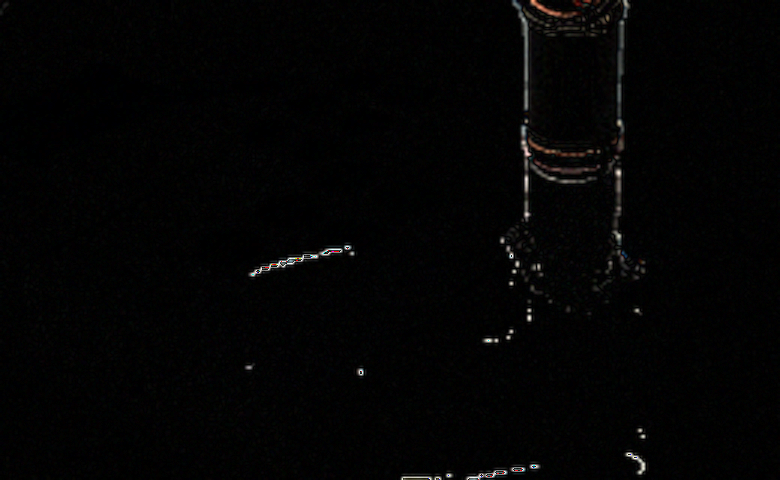

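```bash
python3 - <<'E'
from h import *
p=cam("side");C=cloud(p,np.load("side0.npy"))
y=0.1793;a=np.array([np.cos(y),np.sin(y)]);b=np.array([-a[1],a[0]])
mid=np.array([571,-164])+245*b; U=(C[...,:2]-mid);xu=U@a;yu=U@b
m=(abs(yu+95)<75)&(abs(C[...,2]-(186-4+xu*.07))<9)&(xu>-260)&(xu<220)
print(m.sum(),"x",np.percentile(xu[m],[.5,99.5]))
shift([571,-164,110])
E
```

```text
1679 x [-13.18613738 186.12955952]
t 10.45 pos [ 572.4 -164.7   50.6] rot [ 3.127 -0.077  0.195] q [-0.06  0.83  0.48  1.89 -0.79  0.54 -0.41] F [7.4 4.4 9.7] w 0.2
slide [  3.3  -0.  -59.3]
```

The tray moved about 239 mm against the expected 240 and is now still, so it is at the stop. I'll withdraw straight up.

Request:
play_rows(slide=[[0, 0, -10], [1, 0, -20], [2, 0, -32], [3, 0, -46], [3, 0, -60]], turn=[0, 0, 0, 0, 0], fingers=[0, 0, 0, 0, 0])

```text
clock: 11.08
eef_pos: [570.8, -164.0, 111.6]
tool_rot: [3.127, -0.077, 0.195]
force: [-0.3, -0.5, 0.6]
width: 0.1
```

```bash
python3 - <<'E'
from h import *
shift([571,-164,230])
E
```

```text
t 11.075 pos [ 570.8 -164.   111.6] rot [ 3.127 -0.077  0.195] q [-0.11  0.75  0.58  1.87 -0.71  0.65 -0.48] F [-0.3 -0.5  0.6] w 0.1
slide [   9.3    1.8 -118. ]
```

Request:
play_rows(slide=[[2, 0, -35], [5, 1, -70], [7, 2, -100], [9, 2, -118], [9, 2, -118]], turn=[0, 0, 0, 0, 0], fingers=[0, 0, 0, 0, 0])

```text
clock: 11.7
eef_pos: [571.5, -164.6, 231.7]
tool_rot: [3.125, -0.08, 0.196]
force: [0.1, 1.7, -0.5]
width: -0.0
```

Request:
play_rows(slide=[[0, 10, -40], [0, 20, -80], [0, 30, -100], [0, 30, -100], [0, 30, -100]], turn=[0, 0, 0, 0, 0], fingers=[0, 0, 0, 0, 0])

```text
clock: 12.32
eef_pos: [568.5, -192.9, 330.0]
tool_rot: [3.127, -0.078, 0.196]
force: [0.3, 0.8, -0.1]
width: -0.1
```

```bash
python3 - <<'E'
from h import *
from cell import vision
shift([571,-164,330])
im,D=vision.get_image("side"); cv2.imwrite("pics/s12.png",im)
w,_=vision.get_image("wrist"); cv2.imwrite("pics/w12.png",w)
p=cam("side")
C=cloud(p,D);print(C[213,315],C[216,318])
E
```

```text
t 12.325 pos [ 568.5 -192.9  330. ] rot [ 3.127 -0.078  0.196] q [-0.2   0.52  0.8   1.61 -0.46  1.12 -0.66] F [ 0.3  0.8 -0.1] w -0.1
slide [  8.1 -27.8   0.3]
[ 636.6810361  -122.97974083   65.89796653] [ 638.15641771 -133.04329333   60.37576769]
```

View pics/s12.png

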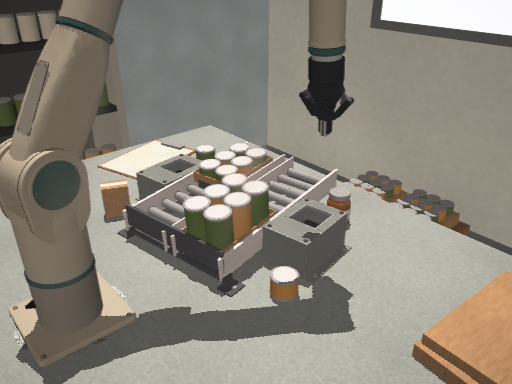

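View pics/w12.png

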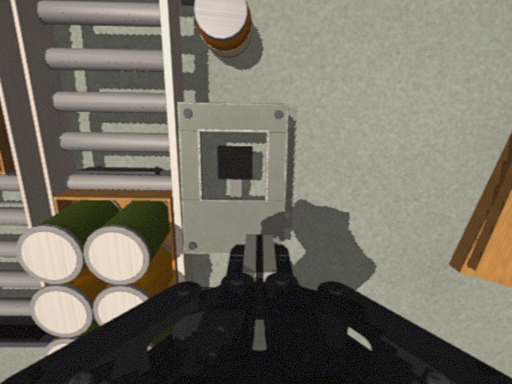

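The pad is up again at wrist (235,162), with the blade up at (120,170). The tall tins are at the end plate at side (215,215), the low tray is unmoved and the hand is clear.

```bash
python3 - <<'E'
from cell import ctrl
from h import *
a=cv2.imread("pics/side0.png");b=cv2.imread("pics/s12.png")
for n,(u0,u1,v0,v1) in dict(low=(195,250,142,185),tin=(268,300,265,302),carton=(100,132,180,220),jar=(326,354,186,210)).items():
    print(n,(cv2.absdiff(a,b)[v0:v1,u0:u1].max(2)>30).mean().round(3))
print(ctrl.finish_job())
E
```

```text
low 0.132
tin 0.042
carton 0.0
jar 0.0
the job is handed in; nothing more can be done
None
```

The tall tins' tray (right lane) is down against its end stop, the lever has sprung back up, and my hand is clear. I handed the job in at about 12.5 s; no verdict is reported.

**What I did:** I found the right guard's window at about (571, -164) mm. I lowered the shut fingertips through it and pressed the pad to a fingertip height of about 51 mm, with 8–9 N upward force. I held it there while the tray rolled down, then drew straight up to 330 mm.

**Last checks:**
- **Tall tray:** it moved about 239 mm along the lane, against 240 mm expected, and was still before I let go.
- **Right lever:** the wrist picture shows the pad and stop blade up again.
- **Robot:** the last force reading was about zero.
- **Bystanders:** the jar and carton look exactly as they did at the start. The low tin's patch changed by 4%, which I put down to the arm's shadow. I did not compare the loose can separately, but it looks in place.
- **Low tray:** its patch changed by 13%. I put this down to the tall tins, which stood in front of it at the start, having left the view. By eye the tray has not moved, but I did not measure it.

**What disagreed:**
- **Window position:** the views differed by about 3 mm, so I used the wrist measurement.
- **Tool tilt:** the tool tipped by up to 0.08 rad while holding, from the drag of the pad's rubber. I saw no sign of touching the guard.
- **Lever angle:** I never measured it directly. I judged it from the fingertip depth and from the tray starting to roll.

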